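# Clear the marker off the gauge case and shut the lid

### The arm

A 6-joint arm with a two-finger parallel gripper is mounted at the origin on a cart in front of the work surface, level with it; the furniture and walls round the work are solid. World frame = base frame: x ahead of the robot, y to its left, z up, the work surface at z = 0. Lengths are in m, angles in rad, forces in N, time in s.
With the tool pointing down it reaches from about 0.2 to 0.875 m from the base axis. Payload 3.4 kg.
Tool frame: the origin (TCP) lies midway between the tips of the shut fingers; the grasp point (between the pads) lies 19 mm behind it; z points along the fingers, y is the line along which they close (so a half turn about z gives the same grasp; the last joint's range is limited). The gripper opens to 94 mm and grips with 3 to 60 N. Pads are 16 mm wide; open, the fingers measure 119 mm over their backs; the gripper's body (75 mm by 177 mm) begins 78 mm behind the grasp point.
Start: joints at [1.114, 0.276, 1.505, -0, 1.361, -0.121], TCP at [0.189, 0.543, 0.183] pointing down, gripper open.
Joint ranges: [-2.89, 2.89], [-0.75, 2.08], [0.22, 2.7], [-1.18, 4.32], [0.11, 2.71], [-2.7, 2.7]. Speed limits (rad/s): [2.57, 2.57, 3.14, 3.14, 3.14, 3.14].

### API

Orientations are given as a rotation vector (axis times angle).
In Python, from workcell import * gives the robot as it stands.
- The arm moves only by the tool arm_command, never from a script. Its argument "increments" is a list of rows, each a list of 3 entries, a list of its own where there are three numbers: the shift along the tool's x, y, z in units of 40 mm (1.0 is 40 mm), then the turn about the tool's z in units of 8 degrees (1.0 is 8 degrees), then the finger opening in mm, from 0 to 94. A call has exactly 5 rows; each row is the pose to reach, as a shift and turn from the pose commanded when the call began, along the tool's axes at that moment; what a row does not reach only later rows make up. A row lasts 1/8 s, in which the tool goes at most 62.5 mm and 10.7 degrees, less where a joint would pass 70% of its speed; a pose out of reach is approached as far as the arm can. A call with a gripper value outside its range is refused whole. The fingers move at their own pace and stop on an object; "newtons" is the grip in N (left out, the last holds). Time passes only in rows, so rows that repeat a pose let the fingers close, or fill a call up. It gives the time, the measured TCP pose, the force and the opening at its end, in the units of the state.
- read_state(): the state, without advancing time (a new reading comes with each control period).
- capture(name): name is "scene" or "top" or "wrist"; returns the picture (420x560x3 uint8, blue, green, red); there is no depth.
- camera_params(name): a dict with "vfov" (degrees; the focal length in pixels is half the picture's height over the tangent of half this angle, whatever the lens; pixels are square), "cx", "cy" (the principal point, pixels), "T" (4x4, takes a point from camera to world coordinates); the wrist camera has in their place "tool_from_camera" (4x4, takes a point from camera to tool coordinates, whose origin is the TCP and whose axes are the flange's). Camera axes: x right, y down, z forward; pixel columns grow to the right and rows downward; lengths in m; the calibration is good to about 2 mm. A picture is of the moment at which its call begins: read the wrist's pose just before it. camera_params takes no time and is no camera call.
- job_done(): hands the job in, once; it reports no verdict.
The state is a dict: "clock": time; "qpos": joint angles; "qvel": joint speeds; "joint_efforts": joint torques, N m; "eef_pos": TCP position; "eef_rot": TCP orientation; "force": force on the tool from outside, world axes, zero at the start; "torque": the same for the moment, N m; "opening": opening from 0.0 (shut) to 1.0 (fully open).
Only numpy, scipy, OpenCV 4.12 (cv2) and the standard library are available. Lean on these libraries where they do the work, as an engineer would, in place of code of your own. Each camera call takes 0.05 s, during which the arm holds its last target. There are 200 camera calls.

### The job

Someone left a marker pen lying across the open orange gauge case, so its lid cannot shut. Take the marker off and lay it down (do not drop it) flat on the worktop, a few centimetres or more clear of the case; then shut the lid over the setting ring and press it down until it is fully home. Leave the ring in its pocket and do not knock over or shift the vial and the dark bottle standing beside the case.

Things in the scene. Friction and masses are not known exactly. Their poses are not given: they have to be found in the camera images.
- case: Orange instrument case, fixed to the worktop, 140 mm deep (its x) by 104 mm wide (its y), rim 50 mm above the worktop, walls 5 mm. Origin: centre of its underside, on the worktop. Its +x axis points to the hinge side, which faces away from the robot give or take some yaw; z up. Black foam inside, up to 21 mm above the worktop.
- case_lid (a joint): Hinge of the orange lid, rad: 0 = shut flat on the rim, grows as it opens, 1.57 = upright, stop at 2.0 (leaning back). It starts wide open and stays wherever it is left (hinge friction 0.3 N m: 2 to 3 N at its free edge moves it); no spring, no snap. A flat plate 142 mm long from hinge to free edge, 108 mm wide, 8 mm thick; shut, its top is 58 mm above the worktop.
- case_hinge (a point): Middle of the hinge axis, on the far rim of the case, 70 mm from the case's centre along its +x and 50 mm above the worktop. The axis runs along the case's y. Behind it the lid swings free; 25 mm or more past the open lid there is room for a hand above 0.13 m height.
- lid_edge (a point): Middle of the lid's free edge on its outer (shut: upper) face, 142 mm from the hinge axis; moves with the lid. Wide open, the outer face looks away from the robot. A thumb lip, 50 mm wide, reaches 9 mm past the edge.
- marker: Marker pen, white with a blue cap, 130 mm long (its y; the blue cap with the clip is at -y), 12 mm thick, 15 mm over the clip, 20 g. Origin: middle of its underside. It starts flat across both side walls of the case, on the rim, roughly along the case's y. Left of the case the worktop is free from x = 0.37 to 0.43 m up to y = 0.28 m; right of y = -0.36 m stands a cabinet 0.21 m high.
- gauge_ring: White setting ring, 44 mm outside diameter, 16 mm high, loose in a pocket in the middle of the foam, its top level with the foam. Origin: centre of its underside. Leave it there.
- vial_c: Clear glass vial with a white cap, 25 mm diameter, 50 mm high, standing loose beside the case. Origin: centre of its underside.
- adhesive_bottle: Dark bottle with a yellow cap, 40 mm diameter, 85 mm high, standing loose on the other side of the case. Origin: centre of its underside.
Things that resemble listed ones, but are neither listed nor needed, are in the scene too. Leave any blue, green or purple look-alike of the gauge_ring alone.

How it is judged:
On the way:
1. the marker lies on the worktop clear of the case while the lid is still open (horizontal distance between marker and case above 0.085 m and height (world z) of marker between -0.01 and 0.015 m and linear speed of marker below 0.05 m/s and contact force between the fingers and marker below 0.1 N and value of joint case_lid above 1 rad), for 0.2 s.
At the end, for the whole second after the job is handed in: Lid within 0.035 rad of fully shut (5 mm at its free edge); marker flat (within 0.12 rad) and at rest on the worktop, its middle over 85 mm from the middle of the case; ring in its pocket (within 12 mm of the case's middle); vial and dark bottle upright (value of joint case_lid below 0.035 rad and horizontal distance between marker and case above 0.085 m and height (world z) of marker between -0.01 and 0.015 m and angle between marker's own y axis and vertical between 1.45 and 1.7 rad and linear speed of marker below 0.03 m/s and horizontal distance between gauge_ring and case below 0.012 m and height (world z) of gauge_ring below 0.012 m and angle between each of vial_c, adhesive_bottle's own z axis and vertical below 0.2 rad); the robot touches nothing.
It fails at once if the marker is dropped from more than about 2 cm (it falls freely faster than 0.6 m/s) (linear speed of marker above 0.6 m/s and height (world z) of marker below 0.04 m and contact force between the fingers and marker below 0.1 N).
It fails at once if the vial is knocked over or shifted more than 30 mm (angle between vial_c's own z axis and vertical above 0.5 rad or distance of vial_c from where it was at the start of the episode above 0.03 m).
It fails at once if the dark bottle is knocked over or shifted more than 30 mm (angle between adhesive_bottle's own z axis and vertical above 0.5 rad or distance of adhesive_bottle from where it was at the start of the episode above 0.03 m).
It also fails if it takes over 58 s, if anything falls off the work surface, if the arm or the gripper's body presses on something with over 40 N, if the wrist force passes 120 N, or if a joint passes its speed limit or range.

## Working session

There is one attempt and no reset: what is moved stays moved. The work goes in short steps, Python scripts to look and compute and a tool call to move; the robot and the scene stay as the last step left them, time stands still between calls to the robot, and variables do not carry over. Pictures are saved under pics/ and viewed, on a budget of 10 in all, crops included, one or two more only if the job needs it, and the job is handed in when it is done.

Besides the shell and the picture viewer there is one more tool, called after "Request:" as name([rows], argument=value, ...), one row to a line, values as JSON. arm_command: Moves the arm, as the interface text tells. Its arguments: {"type":"object","properties":{"increments":{"type":"array","items":{"type":"array"}},"newtons":{"type":"number"}},"required":["increments"]}

```bash
mkdir -p pics; cat > h.py <<'E'
from workcell import *
import numpy as np, cv2
from scipy.spatial.transform import Rotation as R
def ray(n,u,v,st=None):
    c=camera_params(n); f=210/np.tan(np.radians(c["vfov"])/2)
    if n=="wrist":
        T=np.eye(4);T[:3,:3]=R.from_rotvec(st["eef_rot"]).as_matrix();T[:3,3]=st["eef_pos"]
        T=T@np.array(c["tool_from_camera"])
        cx,cy=c.get("cx",280),c.get("cy",210)
    else: T=np.array(c["T"]);cx,cy=c["cx"],c["cy"]
    return T[:3,3],T[:3,:3]@np.array([(u-cx)/f,(v-cy)/f,1])
def onz(n,u,v,z,st=None):
    o,d=ray(n,u,v,st); return o+d*(z-o[2])/d[2]
E
python3 - <<'E'
from h import *
s=read_state();print(s)
for n in("scene","top"):
    cv2.imwrite(f"pics/{n}0.png",capture(n)); c=camera_params(n);print(n,{k:np.round(v,3) for k,v in c.items()})
print(camera_params("wrist"))
E
```

```text
{'clock': 0.0, 'qpos': array([ 1.11403459e+00,  2.76570521e-01,  1.50610678e+00, -1.97540358e-05,
        1.36067890e+00, -1.20994354e-01]), 'qvel': array([-5.56351741e-04,  1.09165044e-05, -8.60685473e-05,  1.41168479e-03,
        3.59912783e-04, -1.70345804e-03]), 'joint_efforts': array([ 1.88349200e-03, -4.04601038e+01, -2.37233090e+01,  7.02465721e-02,
        3.45633226e-02, -1.46323309e-04]), 'eef_pos': array([0.18920418, 0.5423494 , 0.18242923]), 'eef_rot': array([-5.24860649e-01, -3.09694665e+00,  2.66362927e-03]), 'force': array([-0.57965954, -0.29035799,  0.61966267]), 'torque': array([-0.00990444, -0.01029399,  0.01748212]), 'opening': 1.00260259523338}
scene {'vfov': np.float64(43.651), 'cx': np.float64(279.945), 'cy': np.float64(207.362), 'T': array([[ 0.807, -0.396,  0.438,  0.107],
       [-0.59 , -0.53 ,  0.609, -0.555],
       [-0.009, -0.75 , -0.662,  0.64 ],
       [ 0.   ,  0.   ,  0.   ,  1.   ]])}
top {'vfov': np.float64(49.475), 'cx': np.float64(280.139), 'cy': np.float64(202.394), 'T': array([[-0.024, -0.992,  0.122,  0.37 ],
       [-1.   ,  0.024,  0.005, -0.067],
       [-0.008, -0.122, -0.992,  0.908],
       [ 0.   ,  0.   ,  0.   ,  1.   ]])}
{'vfov': 69.61936488978222, 'cx': 280.4941979842296, 'cy': 204.80581382352142, 'tool_from_camera': array([[-6.48721284e-04, -9.62202047e-01, -2.72335823e-01,
         7.84844069e-02],
       [ 9.99999224e-01, -3.34526659e-04, -1.20013056e-03,
         1.58617070e-03],
       [ 1.06366449e-03, -2.72336390e-01,  9.62201517e-01,
        -2.02399842e-01],
       [ 0.00000000e+00,  0.00000000e+00,  0.00000000e+00,
         1.00000000e+00]])}
```

View pics/scene0.png

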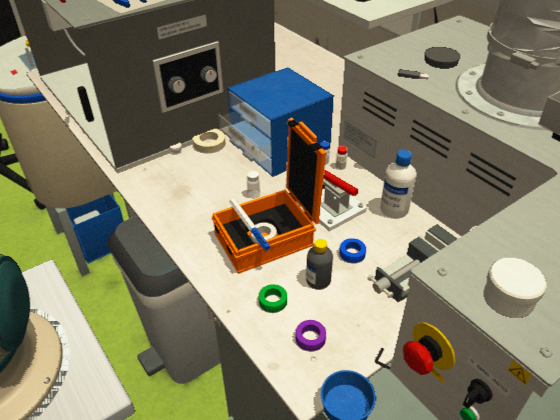

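View pics/top0.png

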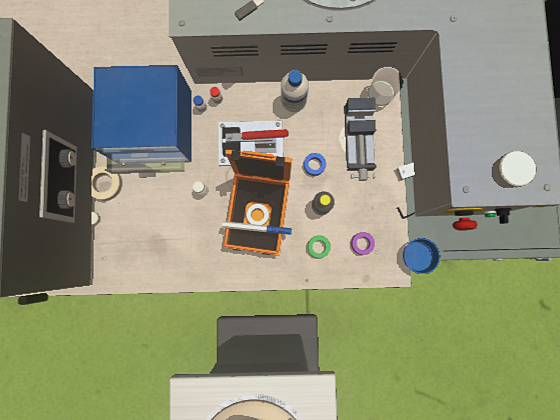

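Scene: the case is open with the marker across it (scene ~(250,222), top ~(257,228), blue cap right). The lid edge is at top ~(262,155), the vial at (198,187) and the bottle at (323,202). A clamp stands behind the lid at ~(255,140). Next I'll measure.

```bash
python3 - <<'E'
from h import *
im=cv2.imread("pics/top0.png");h=cv2.cvtColor(im,cv2.COLOR_BGR2HSV)
def big(m,box):
    z=np.zeros_like(m);x0,y0,x1,y1=box;z[y0:y1,x0:x1]=m[y0:y1,x0:x1]
    c=max(cv2.findContours(z,0,1)[0],key=cv2.contourArea);return c
org=cv2.inRange(h,(5,150,90),(20,255,255))
z=np.zeros_like(org);z[176:260,210:300]=org[176:260,210:300]
pts=cv2.findNonZero(z);r=cv2.minAreaRect(pts);b=cv2.boxPoints(r)
print("case px",r,b.tolist())
print("rim world",np.round([onz("top",*p,.05) for p in b],3).tolist())
blue=cv2.inRange(h,(100,100,60),(130,255,255))
c=big(blue,(262,220,300,242));print("cap",c.reshape(-1,2).min(0),c.reshape(-1,2).max(0))
# marker outline: gray/white over dark area + blue
wh=cv2.inRange(h,(0,0,150),(179,60,255));
mk=cv2.bitwise_or(cv2.morphologyEx(blue,cv2.MORPH_CLOSE,np.ones((3,3))),wh)
z=np.zeros_like(mk);z[225:234,232:290]=mk[225:234,232:290];p=cv2.findNonZero(z).reshape(-1,2)
l=cv2.fitLine(p.astype(np.float32),cv2.DIST_HUBER,0,.01,.01).ravel();print("line",l)
for u in(222,257,291):
    v=l[3]+(u-l[2])*l[1]/l[0];print("mk",u,v,np.round(onz("top",u,v,.057),4))
for n,u,v,zz in(("vial",198,187,.05),("bottle",325,201,.085),("ring",257,214,.021),("lidedge L",232,152,.19),("lidedge R",291,158,.19)):
    print(n,np.round(onz("top",u,v,zz),3))
big_=cv2.resize(im[130:265,185:345],None,fx=5,fy=4.4,interpolation=cv2.INTER_CUBIC)
cv2.imwrite("pics/crop.png",cv2.resize(im[130:265,185:345],None,fx=4.4,fy=4.4,interpolation=cv2.INTER_CUBIC))
E
```

```text
case px ((256.4300231933594, 211.49000549316406), (56.14427185058594, 79.47880554199219), 8.130102157592773) [[223.02003479003906, 246.86000061035156], [234.26002502441406, 168.1800079345703], [289.84002685546875, 176.12001037597656], [278.60003662109375, 254.8000030517578]]
rim world [[0.394, 0.046, 0.05], [0.543, 0.023, 0.05], [0.525, -0.083, 0.05], [0.377, -0.058, 0.05]]
cap [267 226] [290 233]
line [9.9733412e-01 7.2970532e-02 2.6290247e+02 2.2809068e+02]
mk 222 225.09804 [0.4343 0.0464 0.057 ]
mk 257 227.65883 [ 0.4279 -0.019   0.057 ]
mk 291 230.14645 [ 0.4217 -0.0824  0.057 ]
vial [0.509 0.093 0.05 ]
bottle [ 0.471 -0.145  0.085]
ring [ 0.457 -0.017  0.021]
lidedge L [0.542 0.012 0.19 ]
lidedge R [ 0.529 -0.083  0.19 ]
```

View pics/crop.png

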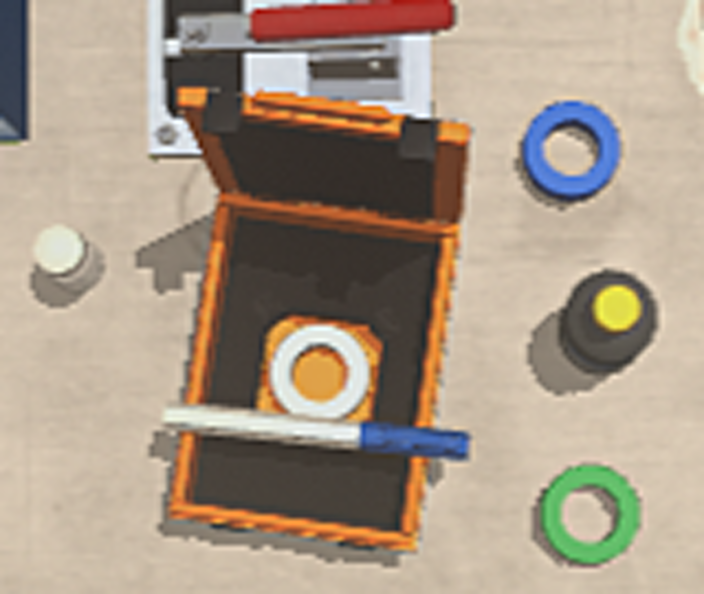

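```bash
cat >> h.py <<'E'
def go(x,y,z,head=None,s=None):
    """increments (tool units) to TCP x,y,z with tool y-axis heading (deg, world)"""
    s=s or read_state();M=R.from_rotvec(s["eef_rot"]).as_matrix()
    d=M.T@(np.array([x,y,z])-s["eef_pos"])/.04
    h0=np.degrees(np.arctan2(M[1,1],M[0,1]));t=0 if head is None else -((head-h0+180)%360-180)/8
    print("t%.2f"%s["clock"],"pos",np.round(s["eef_pos"],4),"head %.1f"%h0,"F",np.round(s["force"],1),"op %.2f"%s["opening"],"-> inc",np.round(d,2),"turn %.2f"%t)
E
python3 -c "
from h import *
go(.25,.15,.25,20)"
```

```text
t0.10 pos [0.1892 0.5424 0.1825] head 70.8 F [-0.1 -0.4 -0.2] op 1.00 -> inc [-4.67 -8.76 -1.67] turn 6.35
```

Request:
arm_command([
  [[-0.9, -1.75, -0.4], 1.2, 94],
  [[-1.9, -3.5, -0.8], 2.4, 94],
  [[-2.8, -5.2, -1.2], 3.6, 80],
  [[-3.7, -7, -1.7], 4.8, 60],
  [[-4.67, -8.76, -1.7], 6, 40],
])

```text
clock: 0.72
eef_pos: [0.2365, 0.2381, 0.2418]
eef_rot: [1.744, 2.612, 0.002]
force: [1.6, 0.5, 0.7]
opening: 0.716
```

```bash
python3 -c "
from h import *
go(.428,-.03,.2,-5.6)"
```

```text
t0.72 pos [0.2365 0.2381 0.2418] head 22.5 F [1.6 0.5 0.7] op 0.72 -> inc [-8.02  1.85  1.05] turn 3.52
```

Request:
arm_command([
  [[-1.5, 0.3, 0], 1.2, 30],
  [[-3, 0.7, 0.2], 2.4, 30],
  [[-4.5, 1, 0.5], 3.5, 30],
  [[-6, 1.4, 0.8], 3.5, 30],
  [[-7.4, 1.8, 1.0], 3.5, 30],
])

```text
clock: 1.35
eef_pos: [0.4178, -0.0072, 0.2008]
eef_rot: [-2.322, -2.116, -0.0]
force: [0.3, 0.2, 0.6]
opening: 0.318
```

```bash
python3 -c "
from h import *
go(.428,-.019,.2,-5.6);capture('top');s=read_state();go(.428,-.019,.1,-5.6)
cv2.imwrite('pics/w1.png',capture('wrist'))
np.save('s1.npy',np.r_[s['eef_pos'],s['eef_rot']])"
```

```text
t1.35 pos [ 0.4178 -0.0072  0.2008] head -5.3 F [0.3 0.2 0.6] op 0.32 -> inc [-0.27  0.28  0.02] turn 0.04
t1.40 pos [ 0.4229 -0.0133  0.1997] head -5.5 F [ 3.6 -3.7  0.9] op 0.32 -> inc [-0.12  0.13  2.49] turn 0.01
```

View pics/w1.png

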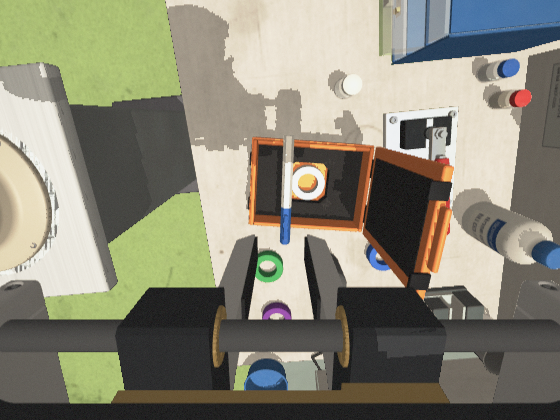

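The wrist view shows the marker from (288,137) to (285,243) and the ring at (308,182). The vial is at (349,86), and the lid opens to the right.

```bash
python3 -c "
from h import *
a=np.load('s1.npy');s=dict(eef_pos=a[:3],eef_rot=a[3:])
for n,u,v,z in(('mk+',288.5,137,.057),('mk-',285,243,.057),('ring',308,183,.021),('rimFL',254,138,.05),('rimFR',250,223,.05),('rimBL',374,146,.05),('rimBR',364,231,.05),('vial',350,86,.05),('bluecap',0,0,.05)):
  print(n,np.round(onz('wrist',u,v,z,s),4))
go(.428,-.019,.09,-5.6)"
```

```text
mk+ [0.4391 0.046  0.057 ]
mk- [ 0.4235 -0.0809  0.057 ]
ring [ 0.4597 -0.0163  0.021 ]
rimFL [0.4001 0.0482 0.05  ]
rimFR [ 0.3828 -0.0532  0.05  ]
rimBL [0.5361 0.026  0.05  ]
rimBR [ 0.5226 -0.0774  0.05  ]
vial [0.5107 0.0931 0.05  ]
bluecap [0.1609 0.2085 0.05  ]
t1.45 pos [ 0.4201 -0.0098  0.2   ] head -5.6 F [-0.5  0.5 -0.3] op 0.32 -> inc [-0.21  0.22  2.75] turn 0.00
```

Request:
arm_command([
  [[-0.22, 0.26, 0], 0.1, 30],
  [[-0.22, 0.26, 1], 0.1, 30],
  [[-0.22, 0.26, 2.2], 0.1, 30],
  [[-0.22, 0.26, 2.75], 0.1, 30],
  [[-0.22, 0.26, 2.75], 0.1, 30],
])

```text
clock: 2.08
eef_pos: [0.4252, -0.0138, 0.0904]
eef_rot: [-2.331, -2.101, 0.003]
force: [-0.6, 0.3, -0.4]
opening: 0.322
```

```bash
python3 -c "
from h import *
go(.430,-.018,.052,-6.3)"
```

```text
t2.08 pos [ 0.4252 -0.0138  0.0904] head -5.9 F [-0.6  0.3 -0.4] op 0.32 -> inc [-0.09  0.13  0.96] turn 0.04
```

Request:
arm_command([
  [[-0.09, 0.13, 0.4], 0, 30],
  [[-0.09, 0.13, 0.95], 0, 30],
  [[-0.09, 0.13, 0.95], 0, 30],
  [[-0.09, 0.13, 0.95], 0, 30],
  [[-0.09, 0.13, 0.95], 0, 30],
])

```text
clock: 2.7
eef_pos: [0.4327, -0.0192, 0.0546]
eef_rot: [2.334, 2.1, 0.002]
force: [-0.2, -0.3, -0.9]
opening: 0.321
```

```bash
python3 -c "
from h import *
go(.430,-.018,.052,-6.3);cv2.imwrite('pics/w2.png',capture('wrist'))"
```

```text
t2.70 pos [ 0.4327 -0.0192  0.0546] head -6.0 F [-0.2 -0.3 -0.9] op 0.32 -> inc [ 0.02 -0.07  0.06] turn 0.04
```

View pics/w2.png

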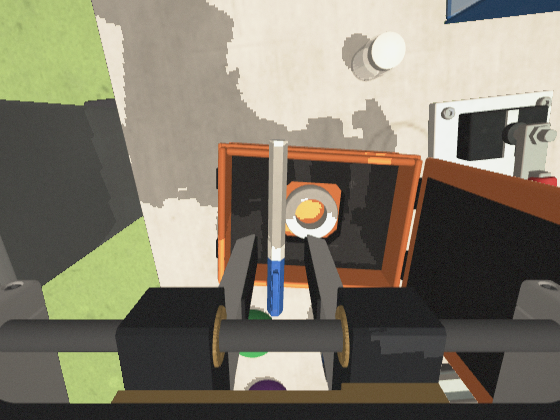

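The marker (~(277,240)) lies between the fingertips ((255,237) and (312,237)). I'll close on it.

Request:
arm_command([
  [[0, -0.08, 0.06], 0.05, 30],
  [[0, -0.08, 0.06], 0.05, 5],
  [[0, -0.08, 0.06], 0.05, 5],
  [[0, -0.08, 0.06], 0.05, 5],
  [[0, -0.08, 0.06], 0.05, 5],
], newtons=12)

```text
clock: 3.38
eef_pos: [0.4286, -0.0189, 0.051]
eef_rot: [-2.343, -2.093, -0.0]
force: [0.2, 0.0, 0.2]
opening: 0.053
```

Request:
arm_command([
  [[0, 0, 0], 0, 5],
  [[0, 0, -0.2], 0, 5],
  [[0, 0, -0.6], 0, 5],
  [[0, 0, -1.0], 0, 5],
  [[0, 0, -1], 0, 5],
])

```text
clock: 4.0
eef_pos: [0.4298, -0.0191, 0.0923]
eef_rot: [2.341, 2.091, 0.003]
force: [-0.6, 0.4, 0.8]
opening: 0.052
```

```bash
python3 -c "
from h import *
go(.40,.18,.1,-6);cv2.imwrite('pics/w3.png',capture('wrist'))"
```

```text
t4.00 pos [ 0.4298 -0.0191  0.0923] head -6.4 F [-0.6  0.4  0.8] op 0.05 -> inc [ 4.86 -1.3  -0.2 ] turn -0.05
```

View pics/w3.png

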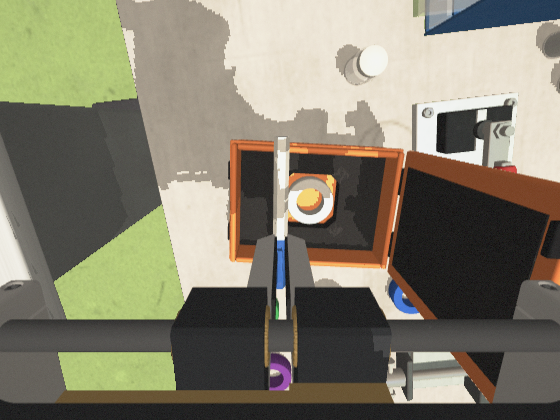

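```bash
python3 -c "
from h import *
a=capture('scene')[120:290,180:360];b=cv2.imread('pics/w3.png')[120:300,210:350]
a=cv2.resize(a,(540,510),interpolation=2)
b=cv2.resize(b,None,fx=2.83,fy=2.83,interpolation=2)[:,70:325][:510]
b=cv2.resize(b,(255,510));cv2.imwrite('pics/c4.png',np.hstack([a,b]))"
```

```text
(no output)
```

View pics/c4.png

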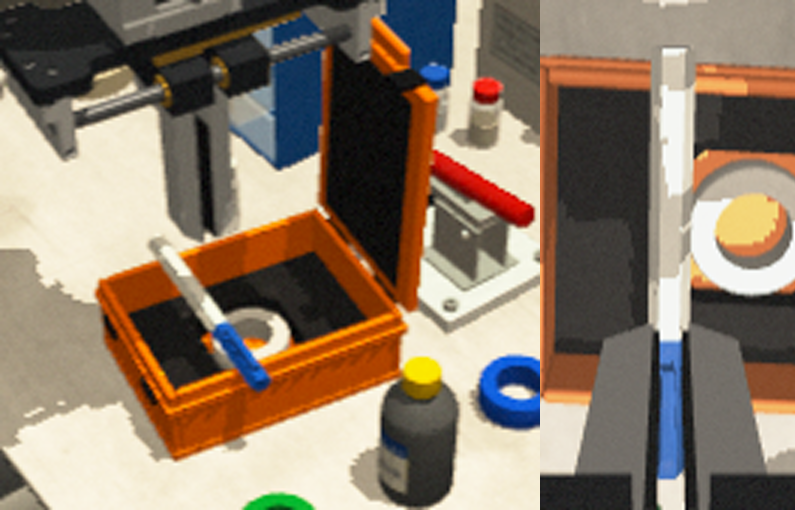

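The marker is still on the rim: the fingers closed to 5 mm over its top, so I gripped too high. I'll regrip lower.

Request:
arm_command([
  [[0, 0, 0], 0, 30],
  [[0, 0, 0], 0, 30],
  [[0, 0, 0.6], 0, 30],
  [[0, 0, 1.2], 0, 30],
  [[0, 0, 1.2], 0, 30],
])

```text
clock: 4.72
eef_pos: [0.4267, -0.0185, 0.0415]
eef_rot: [-2.34, -2.091, 0.004]
force: [0.3, -0.1, -0.1]
opening: 0.318
```

Request:
arm_command([
  [[0, 0, 0], 0, 30],
  [[0, 0, 0], 0, 5],
  [[0, 0, 0], 0, 5],
  [[0, 0, 0], 0, 5],
  [[0, 0, 0], 0, 5],
], newtons=10)

```text
clock: 5.35
eef_pos: [0.4286, -0.0188, 0.0431]
eef_rot: [2.342, 2.093, 0.0]
force: [0.8, 0.9, -0.5]
opening: 0.053
```

```bash
python3 -c "
from h import *
def proj(n,p):
  c=camera_params(n);T=np.linalg.inv(c['T']);q=T[:3,:3]@p+T[:3,3];f=210/np.tan(np.radians(c['vfov'])/2);return c['cx']+f*q[0]/q[2],c['cy']+f*q[1]/q[2]
print('TCP earlier',proj('scene',np.array([.4298,-.0191,.0923])),'mk mid',proj('scene',np.array([.43,-.018,.056])))
print(read_state())
s=read_state();w=capture('wrist')
a=capture('scene')[150:270,210:330]
a=cv2.resize(a,(480,480),interpolation=2);b=cv2.resize(w[120:330,230:340],(280,480),interpolation=2)
cv2.imwrite('pics/c5.png',np.hstack([a,b]))"
```

```text
TCP earlier (np.float64(247.62696582403618), np.float64(206.62416274862662)) mk mid (np.float64(248.46428013417668), np.float64(222.9288694166393))
{'clock': 5.35, 'qpos': array([-2.06432907e-01,  1.92969782e-01,  2.01521348e+00,  1.17527081e-04,
        9.33035281e-01, -9.41327661e-02]), 'qvel': array([-0.00026083,  0.0015139 ,  0.00026096,  0.00170784, -0.00036933,
       -0.0002828 ]), 'joint_efforts': array([ 1.03352140e-03, -2.97882468e+01, -1.80164766e+01,  5.87528176e-02,
        1.99877011e-02,  5.79033917e-05]), 'eef_pos': array([ 0.4286329 , -0.01881739,  0.04314097]), 'eef_rot': array([2.34249943e+00, 2.09302662e+00, 4.68016795e-04]), 'force': array([ 0.75473654,  0.9367474 , -0.47808842]), 'torque': array([-0.09088053,  0.09457611,  0.05360816]), 'opening': 0.053343762585803735}
```

View pics/c5.png

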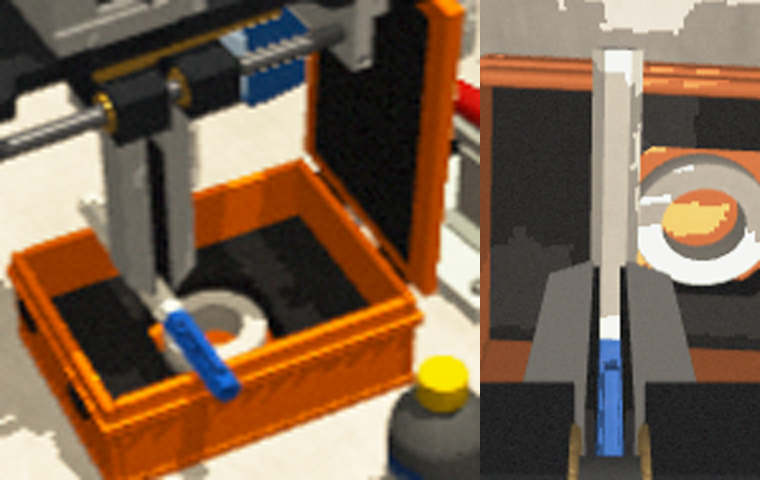

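The finger tips occlude the marker's sides from above, and in the scene view they appear about 15 mm above the reported TCP. So they still closed above it. I'll open and go lower; TCP 0.026 still clears the foam and ring.

Request:
arm_command([
  [[0, 0, -0.6], 0, 5],
  [[0, 0, -0.6], 0, 30],
  [[0, 0, -0.6], 0, 30],
  [[0, 0, 0], 0, 30],
  [[0, 0, 0.2], 0, 30],
])

```text
clock: 6.08
eef_pos: [0.4269, -0.0185, 0.0334]
eef_rot: [-2.341, -2.091, 0.003]
force: [-0.9, -0.6, 0.6]
opening: 0.315
```

Request:
arm_command([
  [[0, 0, 0.2], 0, 30],
  [[0, 0, 0.2], 0, 30],
  [[0, 0, 0.2], 0, 5],
  [[0, 0, 0.2], 0, 5],
  [[0, 0, 0.2], 0, 5],
])

```text
clock: 6.7
eef_pos: [0.429, -0.0189, 0.0274]
eef_rot: [2.342, 2.093, 0.001]
force: [0.7, -0.1, 0.6]
opening: 0.12
```

Request:
arm_command([
  [[0, 0, 0], 0, 5],
  [[0, 0, -0.4], 0, 5],
  [[0, 0, -0.9], 0, 5],
  [[0, 0, -1.5], 0, 5],
  [[0, 0, -1.5], 0, 5],
])

```text
clock: 7.32
eef_pos: [0.43, -0.0191, 0.0882]
eef_rot: [2.34, 2.091, 0.004]
force: [0.0, 0.3, 0.2]
opening: 0.117
```

```bash
python3 -c "
from h import *
go(.40,.18,.08,-6)
a=capture('scene')[130:270,190:330];w=capture('wrist')
a=cv2.resize(a,(480,480),interpolation=2);b=cv2.resize(w[120:330,230:340],(280,480),interpolation=2)
cv2.imwrite('pics/c6.png',np.hstack([a,b]))"
```

```text
t7.33 pos [ 0.43   -0.0191  0.0882] head -6.4 F [0.  0.3 0.2] op 0.12 -> inc [ 4.86 -1.3   0.2 ] turn -0.05
```

View pics/c6.png

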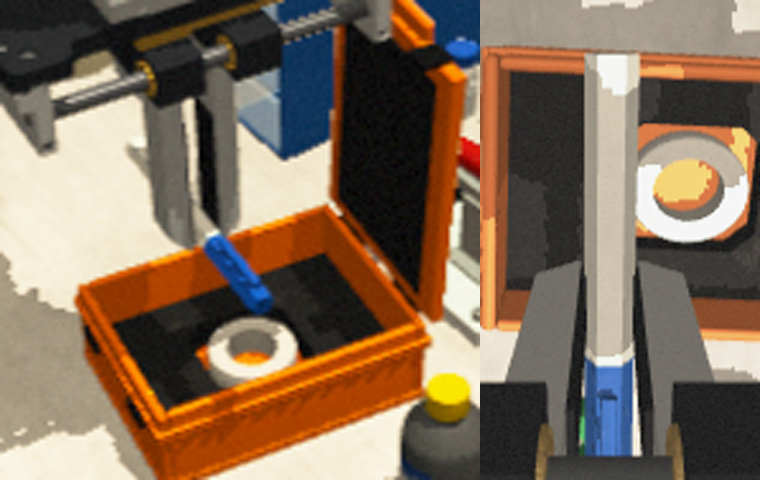

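The marker is held level at the fingertips and the ring is undisturbed. I'll carry it left.

Request:
arm_command([
  [[1, -0.2, 0], 0, 5],
  [[2.2, -0.5, 0], 0, 5],
  [[3.4, -0.9, 0], 0, 5],
  [[4.5, -1.2, 0.3], 0, 5],
  [[4.86, -1.3, 0.8], 0, 5],
])

```text
clock: 8.05
eef_pos: [0.3977, 0.1823, 0.0539]
eef_rot: [-2.339, -2.096, 0.0]
force: [-0.2, -0.7, -0.4]
opening: 0.12
```

Request:
arm_command([
  [[0, 0, 0.4], 0, 5],
  [[0, 0, 0.8], 0, 5],
  [[0, 0, 1.1], 0, 5],
  [[0, 0, 1.3], 0, 5],
  [[0, 0, 1.3], 0, 5],
])

```text
clock: 8.68
eef_pos: [0.3982, 0.1799, 0.0024]
eef_rot: [-2.342, -2.092, 0.002]
force: [-0.8, 0.5, -0.9]
opening: 0.122
```

```bash
python3 -c "
from h import *
go(.40,.18,-.01,-6)"
```

```text
t8.68 pos [0.3982 0.1799 0.0024] head -6.4 F [-0.8  0.5 -0.9] op 0.12 -> inc [0.01 0.05 0.31] turn -0.06
```

Request:
arm_command([
  [[0, 0, 0.1], 0, 5],
  [[0, 0, 0.2], 0, 5],
  [[0, 0, 0.3], 0, 5],
  [[0, 0, 0.35], 0, 5],
  [[0, 0, 0.35], 0, 5],
])

```text
clock: 9.3
eef_pos: [0.3986, 0.1802, -0.0111]
eef_rot: [-2.343, -2.093, 0.0]
force: [-1.0, -0.1, -0.6]
opening: 0.121
```

Request:
arm_command([
  [[0, 0, 0.03], 0, 5],
  [[0, 0, 0.06], 0, 5],
  [[0, 0, 0.09], 0, 5],
  [[0, 0, 0.09], 0, 5],
  [[0, 0, 0.09], 0, 5],
])

```text
clock: 9.93
eef_pos: [0.3987, 0.1802, -0.0146]
eef_rot: [-2.343, -2.093, -0.0]
force: [0.4, -0.4, -0.3]
opening: 0.122
```

Request:
arm_command([
  [[0, 0, 0.03], 0, 5],
  [[0, 0, 0.06], 0, 5],
  [[0, 0, 0.1], 0, 5],
  [[0, 0, 0.1], 0, 5],
  [[0, 0, 0.1], 0, 5],
])

```text
clock: 10.55
eef_pos: [0.3987, 0.1802, -0.0186]
eef_rot: [-2.343, -2.093, -0.0]
force: [-0.4, 0.0, -0.6]
opening: 0.119
```

Request:
arm_command([
  [[0, 0, 0.02], 0, 5],
  [[0, 0, 0.04], 0, 5],
  [[0, 0, 0.06], 0, 5],
  [[0, 0, 0.06], 0, 5],
  [[0, 0, 0.06], 0, 5],
])

```text
clock: 11.18
eef_pos: [0.3987, 0.1802, -0.021]
eef_rot: [-2.343, -2.093, -0.0]
force: [-0.4, -0.2, -0.9]
opening: 0.122
```

Request:
arm_command([
  [[0, 0, 0.02], 0, 5],
  [[0, 0, 0.04], 0, 5],
  [[0, 0, 0.05], 0, 5],
  [[0, 0, 0.05], 0, 5],
  [[0, 0, 0.05], 0, 5],
])

```text
clock: 11.8
eef_pos: [0.3988, 0.1802, -0.022]
eef_rot: [2.342, 2.093, 0.001]
force: [-2.0, -0.9, 10.7]
opening: 0.119
```

Request:
arm_command([
  [[0, 0, 0.02], 0, 5],
  [[0, 0, 0.03], 0, 5],
  [[0, 0, 0.03], 0, 5],
  [[0, 0, 0.03], 0, 5],
  [[0, 0, 0.03], 0, 5],
])

```text
clock: 12.42
eef_pos: [0.3988, 0.1802, -0.0221]
eef_rot: [2.342, 2.093, 0.001]
force: [-4.6, -1.8, 22.8]
opening: 0.12
```

Request:
arm_command([
  [[0, 0, -0.05], 0, 5],
  [[0, 0, -0.05], 0, 16],
  [[0, 0, -0.05], 0, 25],
  [[0, 0, -0.05], 0, 30],
  [[0, 0, -0.05], 0, 30],
])

```text
clock: 13.05
eef_pos: [0.4001, 0.1805, -0.0219]
eef_rot: [2.342, 2.092, 0.003]
force: [2.4, 0.3, 4.4]
opening: 0.315
```

Request:
arm_command([
  [[0, 0, 0], 0, 30],
  [[0, 0, -0.5], 0, 30],
  [[0, 0, -1.5], 0, 30],
  [[0, 0, -3], 0, 30],
  [[0, 0, -4.5], 0, 30],
])

```text
clock: 13.68
eef_pos: [0.3957, 0.1797, 0.1581]
eef_rot: [-2.34, -2.091, 0.008]
force: [1.6, -0.7, -0.0]
opening: 0.319
```

```bash
python3 -c "
from h import *
s=read_state();go(.3987,.18,.25,-9.2)
w=capture('wrist');t=capture('top');cv2.imwrite('pics/w7.png',w);cv2.imwrite('pics/t7.png',t)
cv2.imwrite('pics/v7.png',np.hstack([cv2.resize(w,(480,360)),cv2.resize(t[120:270,180:313],(320,360))]))
np.save('s7.npy',np.r_[s['eef_pos'],s['eef_rot']])"
```

```text
t13.68 pos [0.3957 0.1797 0.1581] head -6.4 F [ 1.6 -0.7 -0. ] op 0.32 -> inc [ 0.01  0.06 -2.3 ] turn 0.35
```

View pics/v7.png

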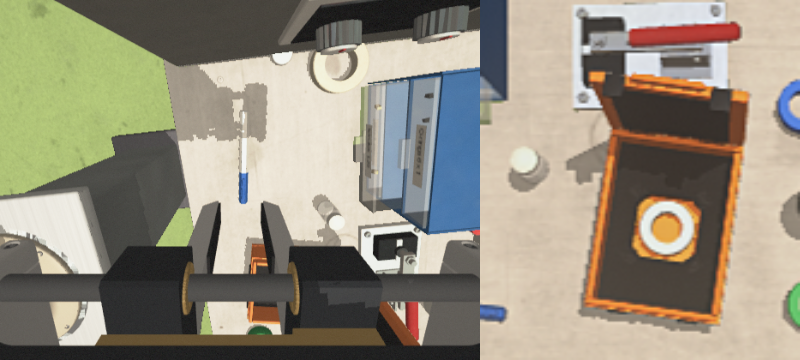

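The marker lies flat at wrist view ~(243,165), pointing along y and well left of the case. The ring is still in its pocket and the lid is still open, with its edge at top px ~(259,154). Next is the lid: I'll go behind it with shut fingers.

```bash
cat >> h.py <<'E'
H=np.array([.526,-.027]);EX=np.array([.987,-.16])
def lid(th,r=.115,gap=0,off=.022):
    X=-r*np.cos(th)+.008*np.sin(th)+.0125+gap;Z=.05+r*np.sin(th)+.008*np.cos(th)
    return (*(H+X*EX),Z-off)
E
python3 -c "
from h import *
go(.396,.10,.25);go(.588,-.037,.25);go(.588,-.037,.137)
for t in(1.6,1.3,1.,.7,.4,.2,.05,0):print(t,np.round(lid(t),3))"
```

```text
t13.78 pos [0.4009 0.1812 0.1627] head -6.4 F [ 0.4 -0.5  0.3] op 0.32 -> inc [-2.02  0.12 -2.19] turn 0.00
t13.78 pos [0.4009 0.1812 0.1627] head -6.4 F [ 0.4 -0.5  0.3] op 0.32 -> inc [-4.89  5.28 -2.16] turn 0.00
t13.78 pos [0.4009 0.1812 0.1627] head -6.4 F [ 0.4 -0.5  0.3] op 0.32 -> inc [-4.9   5.25  0.66] turn 0.00
1.6 [ 0.55  -0.031  0.143]
1.3 [ 0.516 -0.025  0.141]
1.0 [ 0.484 -0.02   0.129]
0.7 [ 0.457 -0.016  0.108]
0.4 [ 0.437 -0.013  0.08 ]
0.2 [ 0.429 -0.011  0.059]
0.05 [ 0.425 -0.011  0.042]
0 [ 0.425 -0.011  0.036]
```

Request:
arm_command([
  [[0, 0, -1.3], 0, 0],
  [[-0.5, 0.5, -2.3], 0, 0],
  [[-1.5, 1.6, -2.3], 0, 0],
  [[-2.5, 2.7, -2.3], 0, 0],
  [[-3.5, 3.8, -2.3], 0, 0],
])

```text
clock: 14.4
eef_pos: [0.5328, 0.0231, 0.2475]
eef_rot: [-2.339, -2.09, 0.005]
force: [0.3, -0.1, -0.1]
opening: 0.002
```

```bash
python3 -c "
from h import *
go(.588,-.037,.25)"
```

```text
t14.40 pos [0.5328 0.0231 0.2475] head -6.4 F [ 0.3 -0.1 -0.1] op 0.00 -> inc [-1.34  1.54 -0.07] turn 0.00
```

Request:
arm_command([
  [[-0.6, 0.7, 0], 0, 0],
  [[-1.3, 1.5, 0], 0, 0],
  [[-1.3, 1.5, 0], 0, 0],
  [[-1.3, 1.5, 0.7], 0, 0],
  [[-1.3, 1.5, 1.5], 0, 0],
])

```text
clock: 15.02
eef_pos: [0.5858, -0.033, 0.1879]
eef_rot: [-2.34, -2.091, 0.002]
force: [0.0, -0.6, -0.3]
opening: 0.004
```

```bash
python3 -c "
from h import *
go(.588,-.037,.137);
w=capture('scene');t=capture('top');cv2.imwrite('pics/v8.png',np.hstack([cv2.resize(w[90:270,200:380],(400,400)),cv2.resize(t[120:270,180:330],(400,400))]))"
```

```text
t15.03 pos [ 0.5858 -0.033   0.1879] head -6.4 F [ 0.  -0.6 -0.3] op 0.00 -> inc [-0.09  0.07  1.27] turn 0.00
```

View pics/v8.png

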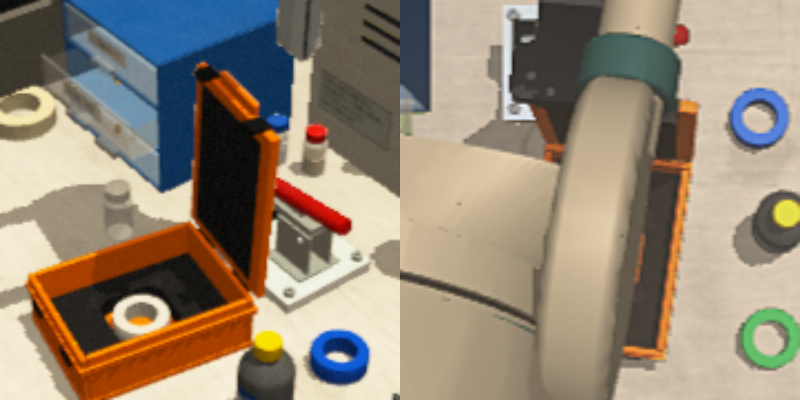

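The fingers (scene crop ~(300,55)) hang behind the upright lid, clear of it and of the clamp. I'll go down and then pull.

Request:
arm_command([
  [[0, 0, 0.6], 0, 0],
  [[0, 0, 1.2], 0, 0],
  [[0, 0, 1.2], 0, 0],
  [[0, 0, 1.2], 0, 0],
  [[0, 0, 1.2], 0, 0],
])

```text
clock: 15.75
eef_pos: [0.5886, -0.0343, 0.1432]
eef_rot: [2.341, 2.092, 0.002]
force: [-0.6, 0.1, 0.5]
opening: 0.005
```

```bash
python3 -c "
from h import *
for t in(1.6,1.3,1.,.7):go(*lid(t))"
```

```text
t15.75 pos [ 0.5886 -0.0343  0.1432] head -6.4 F [-0.6  0.1  0.5] op 0.00 -> inc [-0.02 -0.98  0.01] turn 0.00
t15.75 pos [ 0.5886 -0.0343  0.1432] head -6.4 F [-0.6  0.1  0.5] op 0.00 -> inc [ 0.02 -1.84  0.05] turn 0.00
t15.75 pos [ 0.5886 -0.0343  0.1432] head -6.4 F [-0.6  0.1  0.5] op 0.00 -> inc [ 0.06 -2.65  0.35] turn 0.00
t15.75 pos [ 0.5886 -0.0343  0.1432] head -6.4 F [-0.6  0.1  0.5] op 0.00 -> inc [ 0.09 -3.33  0.87] turn 0.00
```

Request:
arm_command([
  [[0, -0.5, 0], 0, 0],
  [[0, -0.9, 0], 0, 0],
  [[0, -1.3, 0], 0, 0],
  [[0, -1.6, 0], 0, 0],
  [[0.02, -1.85, 0.05], 0, 0],
])

```text
clock: 16.38
eef_pos: [0.5144, -0.0254, 0.1404]
eef_rot: [2.341, 2.092, 0.002]
force: [1.2, -1.1, 2.5]
opening: 0.008
```

```bash
python3 -c "
from h import *
for t in(1.1,.9,.7,.5,.3):go(*lid(t))"
```

```text
t16.38 pos [ 0.5144 -0.0254  0.1404] head -6.4 F [ 1.2 -1.1  2.5] op 0.01 -> inc [ 0.03 -0.52  0.16] turn 0.00
t16.38 pos [ 0.5144 -0.0254  0.1404] head -6.4 F [ 1.2 -1.1  2.5] op 0.01 -> inc [ 0.06 -1.02  0.43] turn 0.00
t16.38 pos [ 0.5144 -0.0254  0.1404] head -6.4 F [ 1.2 -1.1  2.5] op 0.01 -> inc [ 0.08 -1.46  0.8 ] turn 0.00
t16.38 pos [ 0.5144 -0.0254  0.1404] head -6.4 F [ 1.2 -1.1  2.5] op 0.01 -> inc [ 0.1  -1.82  1.25] turn 0.00
t16.38 pos [ 0.5144 -0.0254  0.1404] head -6.4 F [ 1.2 -1.1  2.5] op 0.01 -> inc [ 0.11 -2.08  1.76] turn 0.00
```

Contact forces agree with moving the lid, so I'll follow the arc.

Request:
arm_command([
  [[0.03, -0.5, 0.15], 0, 0],
  [[0.06, -1.0, 0.4], 0, 0],
  [[0.08, -1.45, 0.8], 0, 0],
  [[0.1, -1.8, 1.25], 0, 0],
  [[0.11, -2.1, 1.75], 0, 0],
])

```text
clock: 17.0
eef_pos: [0.4308, -0.0116, 0.0696]
eef_rot: [2.342, 2.093, 0.0]
force: [1.8, 0.2, 1.8]
opening: 0.005
```

```bash
python3 -c "
from h import *
for t in(.3,.15,0.05,0):go(*lid(t))"
```

```text
t17.00 pos [ 0.4308 -0.0116  0.0696] head -6.4 F [1.8 0.2 1.8] op 0.00 -> inc [0.   0.04 0.  ] turn 0.00
t17.00 pos [ 0.4308 -0.0116  0.0696] head -6.4 F [1.8 0.2 1.8] op 0.00 -> inc [ 0.01 -0.09  0.41] turn 0.00
t17.00 pos [ 0.4308 -0.0116  0.0696] head -6.4 F [1.8 0.2 1.8] op 0.00 -> inc [ 0.01 -0.14  0.7 ] turn 0.00
t17.00 pos [ 0.4308 -0.0116  0.0696] head -6.4 F [1.8 0.2 1.8] op 0.00 -> inc [ 0.01 -0.15  0.84] turn 0.00
```

Request:
arm_command([
  [[0, -0.05, 0.25], 0, 0],
  [[0, -0.1, 0.45], 0, 0],
  [[0, -0.14, 0.65], 0, 0],
  [[0, -0.15, 0.78], 0, 0],
  [[0, -0.15, 0.84], 0, 0],
])

```text
clock: 17.62
eef_pos: [0.425, -0.0108, 0.0358]
eef_rot: [-2.342, -2.093, 0.001]
force: [-3.7, 1.3, 11.9]
opening: 0.006
```

Request:
arm_command([
  [[0, 0, 0.02], 0, 0],
  [[0, 0, 0.03], 0, 0],
  [[0, 0, 0.04], 0, 0],
  [[0, 0, 0.04], 0, 0],
  [[0, 0, 0.04], 0, 0],
])

```text
clock: 18.25
eef_pos: [0.4251, -0.0108, 0.0358]
eef_rot: [-2.342, -2.093, 0.001]
force: [-4.8, 0.9, 14.6]
opening: 0.008
```

Request:
arm_command([
  [[0, 0, 0.04], 0, 0],
  [[0, 0, 0.04], 0, 0],
  [[0, 0, 0], 0, 0],
  [[0, 0, -0.5], 0, 0],
  [[0, 0, -1.5], 0, 0],
])

```text
clock: 18.88
eef_pos: [0.4249, -0.0108, 0.0943]
eef_rot: [-2.342, -2.092, 0.002]
force: [-0.1, -0.2, -0.2]
opening: 0.002
```

Request:
arm_command([
  [[0, 0, -1], 0, 0],
  [[0.5, -0.5, -2.5], 0, 0],
  [[1.5, -1.5, -2.5], 0, 0],
  [[2.5, -2.5, -2.5], 0, 0],
  [[3.5, -3.5, -2.5], 0, 0],
])

```text
clock: 19.5
eef_pos: [0.3019, 0.1453, 0.195]
eef_rot: [2.343, 2.091, 0.005]
force: [1.0, 1.0, 0.7]
opening: 0.005
```

```bash
python3 -c "
from h import *
go(.4,.1,.2)
w=capture('scene');t=capture('top');cv2.imwrite('pics/v9.png',np.hstack([cv2.resize(w[110:290,190:370],(400,400),interpolation=2),cv2.resize(t[120:300,160:340],(400,400),interpolation=2)]))"
```

```text
t19.50 pos [0.3019 0.1453 0.195 ] head -6.5 F [1.  1.  0.7] op 0.01 -> inc [-0.85  2.57 -0.12] turn 0.00
```

View pics/v9.png

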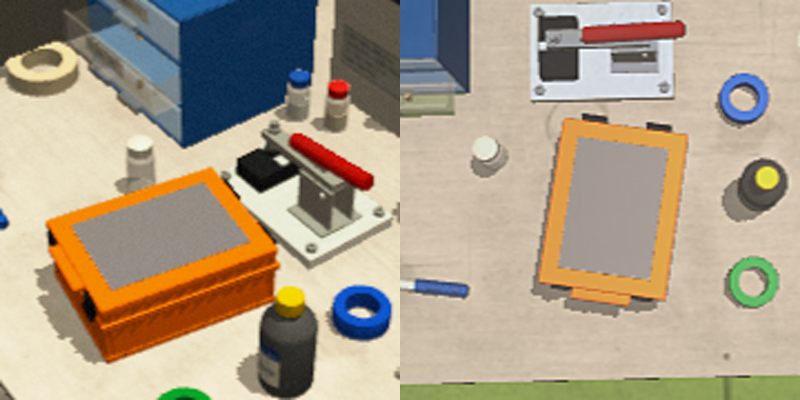

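The lid lies flat on the rim, the vial and bottle are standing in place, and the marker lies to the left (top crop ~(440,290)). I'm handing in.

```bash
python3 -c "
from h import *
job_done();print(read_state()['clock'])"
```

```text
the job is handed in; nothing more can be done
the job is handed in; nothing more can be done
```

The marker is off the case and lying flat on the worktop to its left, and the lid is shut over the ring. I handed the job in at about 19.6 s of the 58 s allowed; no verdict is reported.

- **Marker:** I set it down at about (0.40, 0.18), roughly 0.2 m from the middle of the case. I released it only once it was touching the worktop, at about 20 N.
- **Lid:** I swung it shut from behind with closed fingers and pressed until it stopped moving. The height held steady while the last reading rose to about 15 N, and I then pressed slightly more before lifting away. The last picture shows it flat on the rim, with the vial and dark bottle upright where they were.
- **Ring:** it was in its pocket in the last picture before the lid closed. I could not see it afterwards.

Three things did not go as expected:
- **Missed grasps:** the first two closed above the marker, because the fingertips sit about 22 mm above the reported TCP height. I corrected for this by feel, so the "fully home" height rests on that estimate.
- **Pressing force:** while laying the marker down, the wrist force reached about 23 N, more than needed.
- **Pictures:** I viewed 12 in all, two over the budget.

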